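# Mount a balm jar in the clamp of the cap-torque tester

### The arm

A 7-joint arm with a two-finger parallel gripper is mounted at the origin on the work surface. World frame = base frame: x ahead of the robot, y to its left, z up, the work surface at z = 0. Lengths are in m, angles in rad, forces in N, time in s.
With the tool pointing down it reaches from about 0.425 to 0.825 m from the base axis. Payload 3.6 kg.
Tool frame: the origin (TCP) lies between the finger pads; the fingertips stand 22 mm ahead of it and the grasp point (between the pads) lies 3 mm ahead of it; z points along the fingers, y is the line along which they close (so a half turn about z gives the same grasp; the last joint's range is limited). The gripper opens to 93 mm and grips with 3 to 60 N. Pads are 15 mm wide; open, the fingers measure 128 mm over their backs; the gripper's body (75 mm by 188 mm) begins 65 mm behind the grasp point.
Start: joints at [-1.177, 0.615, -0.013, 1.423, 0.008, 1.103, -0.04], TCP at [0.265, 0.594, 0.241] pointing down, gripper open.
Joint ranges: [-3.12, 3.12], [-0.3, 2.06], [-1.34, 1.32], [0.26, 2.42], [-1.36, 4.5], [0.01, 1.98], [-2.84, 2.84]. Speed limits (rad/s): [2.79, 2.79, 3.14, 3.14, 3.14, 3.14, 3.14].

### API

Orientations are given as [roll, pitch, yaw] about the fixed x, y, z axes, in that order (R = Rz(yaw) Ry(pitch) Rx(roll)).
In Python, from workcell import r, snapshot, calibration, order gives the robot as it stands. The module is installed in compiled form; this text tells all that it offers.
- The arm moves only by the tool step_arm, never from a script. Its arguments are lists of equal length, an entry for each row: "slide": the shift along the world's x, y, z in units of 1 m (1.0 is 1 m), a list of three; "turn": the turn, a rotation vector about the world's x, y, z in units of 120 degrees (1.0 is 120 degrees), a list of three. A call has 1 to 20 rows; each row is the pose to reach, as a shift and turn from the pose commanded when the call began; what a row does not reach only later rows make up. A row lasts 1/12 s, in which the tool goes at most 41.7 mm and 7.16 degrees, less where a joint would pass 70% of its speed; a pose out of reach is approached as far as the arm can. A call with a number of a shift or a turn outside -1 to 1 is refused whole. A call with a gripper value outside its range is refused whole. "jaw" is the opening, from 0 (shut) to 1 (fully open), set as the call begins (left out, the last holds). The fingers move at their own pace and stop on an object; the grip force is fixed at half the most. Time passes only in rows, so rows that repeat a pose let the fingers close. It gives the time, the measured TCP pose, the force, the opening and the grip force at its end, in the units of the state.
- r.state(): the state, without advancing time (a new reading comes with each control period).
- snapshot(name): name is "scene" or "top" or "wrist"; returns (picture, depth): 384x512x3 uint8, red, green, blue; 384x512 float32, m along the optical axis (not along the pixel's ray), 0 where there is no reading.
- calibration(name): a dict with "intrinsics" (3x3 intrinsics, pixels), "cam_to_world" (4x4, takes a point from camera to world coordinates); the wrist camera has in their place "hand_eye" (4x4, takes a point from camera to tool coordinates, whose origin is the TCP and whose axes are the flange's). Camera axes: x right, y down, z forward; pixel columns grow to the right and rows downward; lengths in m; the calibration is good to about 2 mm. A picture is of the moment at which its call begins: read the wrist's pose just before it. calibration takes no time and is no camera call.
- order.sign_off(): hands the job in; it is judged then, once.
The state is a dict: "time": time; "qpos": joint angles; "joint_vel": joint speeds; "tau": joint torques, N m; "tcp_pos": TCP position; "eef_rot": TCP orientation; "force": force on the tool from outside, world axes, zero at the start; "ft_torque": the same for the moment, N m; "gripper_width": opening from 0.0 (shut) to 1.0 (fully open); "finger_force": force on a finger pad.
Only numpy, scipy, OpenCV 4.12 (cv2) and the standard library are available. Lean on these libraries where they do the work, as an engineer would, in place of code of your own. Each camera call takes 0.05 s, during which the arm holds its last target. There are 200 camera calls.

### The job

The bottle clamp of the cap-torque tester is still set for slim bottles. Wind its hand crank until the four rubber posts stand wide enough apart, stand the green-labelled balm jar with the gold cap upright on the clamp table between the posts and let go of it, then wind the crank the other way until all four posts grip the jar snugly in the middle of the table, without straining the glass. Leave the other bottles and the tin where they are.

Things in the scene. Friction and masses are not known exactly. Their poses are not given: they have to be found in the camera images.
- tester: Cap-torque tester, fixed: white housing 245 x 190 x 72 mm, sloped console on its front (-x). On top the aluminium clamp table, 120 (x) x 200 (y) x 23 mm, its flat top 106 mm above the work surface. Origin: centre of the underside. Own axes: x away from the console, y along the posts' travel, z up; the crank is on its -y end. Yaw within 15 degrees of zero.
- clamp_centre (a point): Middle of the clamp table's top surface, in an engraved ring as wide as the jar, 106 mm above the work surface; the tester's axes. The table carries two pairs of rubber posts that always move by the same amount, towards or away from this point along the tester's y.
- jaw_left: Pair of posts on the tester's +y side: two upright black rubber posts, 16 mm in diameter, tops 41 mm above the clamp table, at 14 mm either side (tester x) of this origin, which lies on the clamp table's top. The jar touches all four posts when each jaw's origin is 26.5 mm from clamp_centre; at the start it is 12 to 18 mm, fully open 34 mm.
- jaw_right: The same pair of posts on the -y side. Once the posts touch the jar they stop, while their rubber gives and the crank still turns: about 12 N more on each side per rad past the touch. 1 to 2.5 rad past it is a snug clamp; more than 4 rad past strains the glass.
- crank (a joint): Crank angle in rad, 0 to 17.3; starts at 0.2 to 4.7. It grows as the posts open, counter-clockwise seen from the handle's free end. Each jaw is 12 mm + 8 mm per turn from clamp_centre; the jar is touched at about 11.2 rad. At 0 and each full turn the handle is at the top; as the angle grows it first goes to the tester's -x. Takes 3 to 6 N at the handle; stays where left.
- crank_hub (a point): Point on the crank's level axis (along the tester's y, 94.5 mm above the work surface): the centre of the circle, 50 mm in radius, that crank_grip describes.
- crank_grip (a point): Where to take the crank, on the axis of its handle: a black free-turning round sleeve, 19 mm in diameter, 100 mm long, parallel to the tester's y. The point is 60 mm from the steel crank arm and 40 mm from the free end, which points to the tester's -y; 50 mm from crank_hub.
- jar: Glass balm jar with yellow balm, dark green label and gold screw cap: body 44 mm in diameter, 75 mm high in all, the cap being the top 17 mm and 46 mm in diameter; about 0.13 kg. Origin: centre of its underside; z up along its axis. It starts upright on the work surface.
- rollon: Bystander: slim roll-on bottle, 24 mm in diameter, 85 mm high, with gold cap and green label. Origin: centre of its underside.
- tin: Bystander: flat round aluminium balm tin, 68 mm in diameter, 22 mm high. Origin: centre of its underside.
- pump_bottle: Bystander: dark bottle with white pump, 69 mm in diameter, 194 mm high. Origin: centre of its underside.
Mind the look-alikes: they are no part of the job. What is shaped like the jar but blue is not meant.

How it is judged:
By the outcome, as a careful person would: the job done as asked, in the order asked, and still so for the second after the job is handed in, with the robot touching nothing.
It also fails if it takes over 72 s, if anything falls off the work surface, if the arm or the gripper's body presses on something with over 40 N, if the wrist force passes 120 N, or if a joint passes its speed limit or range.

## Working session

There is one attempt and no reset: what is moved stays moved. The work goes in short steps, Python scripts to look and compute and a tool call to move; the robot and the scene stay as the last step left them, time stands still between calls to the robot, and variables do not carry over. Pictures are saved under pics/ and viewed, at most 10 in all, crops included, and the job is handed in when it is done.

Besides the shell and the picture viewer there is one more tool, called after ">>>" as name(argument=value, ...) on one line, values as JSON. step_arm: Moves the arm, as the interface text tells. Its arguments: {"type":"object","properties":{"slide":{"type":"array"},"turn":{"type":"array"},"jaw":{"type":"number"}},"required":["slide","turn"]}

```bash
mkdir -p pics
python3 - <<'E'
from workcell import r,snapshot,calibration
import cv2,numpy as np
for n in("scene","top"):
    p,d=snapshot(n);cv2.imwrite(f"pics/{n}0.png",p[:,:,::-1]);np.savez(f"{n}0.npz",p=p,d=d)
    c=calibration(n);print(n,c["intrinsics"].round(1).tolist(),c["cam_to_world"].round(3).tolist())
print(calibration("wrist"));print(r.state())
E
```

```text
scene [[365.3, 0.0, 261.7], [0.0, 365.3, 193.0], [0.0, 0.0, 1.0]] [[0.608, 0.449, -0.655, 1.372], [0.794, -0.324, 0.515, -0.595], [0.019, -0.833, -0.553, 0.802], [0.0, 0.0, 0.0, 1.0]]
top [[387.4, 0.0, 253.8], [0.0, 387.4, 194.1], [0.0, 0.0, 1.0]] [[-0.027, -0.998, 0.057, 0.493], [-0.999, 0.026, -0.018, 0.063], [0.016, -0.057, -0.998, 1.142], [0.0, 0.0, 0.0, 1.0]]
{'intrinsics': array([[298.01462879,   0.        , 262.54996772],
       [  0.        , 298.01462879, 189.48209919],
       [  0.        ,   0.        ,   1.        ]]), 'hand_eye': array([[ 8.73018286e-05, -9.61528264e-01, -2.74706006e-01,
         7.63547448e-02],
       [ 9.99999897e-01, -3.82921459e-05,  4.51831403e-04,
         5.34261499e-04],
       [-4.44967747e-04, -2.74706017e-01,  9.61528162e-01,
        -1.45041883e-01],
       [ 0.00000000e+00,  0.00000000e+00,  0.00000000e+00,
         1.00000000e+00]])}
{'time': 0.1, 'qpos': array([-1.17749902,  0.61580351, -0.01256574,  1.42469507,  0.00809288,
        1.10337974, -0.04038652]), 'joint_vel': array([-5.26230464e-04, -2.46010335e-03, -9.04996994e-04, -4.47335989e-03,
        1.49101387e-03,  4.08202619e-05, -1.62799621e-04]), 'tau': array([ 1.15253461e-03, -4.60040689e+01,  2.09788978e-01, -1.66242099e+01,
       -6.12244243e-02,  1.69842871e-02,  1.09037339e-04]), 'tcp_pos': array([0.26467573, 0.59297446, 0.23962386]), 'eef_rot': array([-3.13935774e+00,  4.88679167e-05,  2.72182934e+00]), 'force': array([ 0.18839286, -0.42640471,  0.63470264]), 'ft_torque': array([-0.03417215,  0.0276186 , -0.00682523]), 'finger_force': 0.0, 'gripper_width': 1.0030947809961537}
```

View pics/scene0.png

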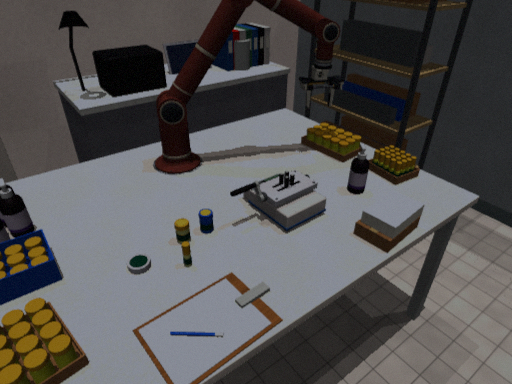

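View pics/top0.png

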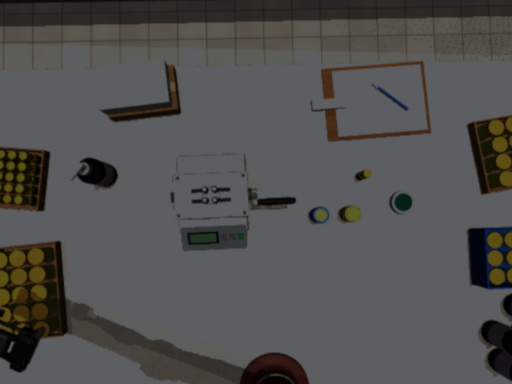

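The top view shows the tester at about (210,197), the crank handle at (275,201), the jar at (351,214), the blue jar at (319,215), the roll-on at (366,174) and the tin at (402,202). Next I'll measure them using depth.

```bash
cat > h.py <<'E'
import numpy as np,cv2
from workcell import r,snapshot,calibration
from scipy.spatial.transform import Rotation as R
def cloud(d,K,T):
    v,u=np.mgrid[:d.shape[0],:d.shape[1]]
    P=np.stack([(u-K[0,2])/K[0,0]*d,(v-K[1,2])/K[1,1]*d,d],-1)
    W=P@T[:3,:3].T+T[:3,3]; W[d==0]=np.nan
    return W
def fixed(n,f=None):
    if f: z=np.load(f);p,d=z["p"],z["d"]
    else: p,d=snapshot(n)
    c=calibration(n);return p,cloud(d,c["intrinsics"],c["cam_to_world"])
def wrist():
    s=r.state();T=np.eye(4);T[:3,:3]=R.from_euler("xyz",s["eef_rot"]).as_matrix();T[:3,3]=s["tcp_pos"]
    c=calibration("wrist");p,d=snapshot("wrist");T=T@c["hand_eye"]
    return p,cloud(d,c["intrinsics"],T),T,c["intrinsics"]
E
python3 - <<'E'
from h import *
p,W=fixed("top","top0.npz")
for nm,(u0,u1,v0,v1) in dict(jar=(338,366,200,228),blue=(306,332,204,226),rollon=(356,376,164,184),tin=(388,416,188,216)).items():
    w=W[v0:v1,u0:u1].reshape(-1,3);z=w[:,2];m=z>np.nanmax(z)-.012
    print(nm,np.nanmax(z).round(3),m.sum(),w[m].mean(0).round(3),np.ptp(w[m],0).round(3))
w=W[165:222,165:252].reshape(-1,3);m=abs(w[:,2]-.106)<.006
q=w[m,:2].astype(np.float32);print("table",m.sum(),cv2.minAreaRect(q),w[m].mean(0))
hsv=p.max(2)[185:215,255:300];w=W[185:215,255:300].reshape(-1,3);m=(hsv.ravel()<40)&(w[:,2]>.03)
w=w[m];print("handle",m.sum(),w.mean(0),w.min(0),w.max(0),np.linalg.svd(w-w.mean(0))[2][0])
ww=W[150:260,165:252].reshape(-1,3);m=ww[:,2]>.03;print(cv2.minAreaRect(ww[m,:2].astype(np.float32)))
c=cv2.resize(p[140:260,160:310],None,fx=5,fy=5,interpolation=2);c=np.clip(c.astype(float)*1.6,0,255)
cv2.imwrite("pics/topc.png",c[:,:,::-1])
E
```

```text
jar 0.081 216 [ 0.492 -0.226  0.075] [0.044 0.044 0.012]
blue 0.08 219 [ 0.491 -0.138  0.075] [0.044 0.045 0.012]
rollon 0.089 60 [ 0.601 -0.268  0.085] [0.02  0.022 0.011]
tin 0.03 408 [ 0.521 -0.388  0.023] [0.065 0.068 0.012]
table 3239 ((0.5515146255493164, 0.15928679704666138), (0.12011078000068665, 0.2161797732114792), 1.4126150608062744) [0.55101511 0.15972821 0.10641621]
handle 240 [ 0.53021149 -0.01038314  0.1451698 ] [ 0.52060772 -0.06134844  0.12653869] [0.54291288 0.03883681 0.15252424] [-0.02035457  0.99955035 -0.02201792]
((0.534980058670044, 0.1590031534433365), (0.2641873061656952, 0.21615725755691528), 1.0381559133529663)[ WARN:0@0.250] global loadsave.cpp:1063 imwrite_ Unsupported depth image for selected encoder is fallbacked to CV_8U.
```

View pics/topc.png

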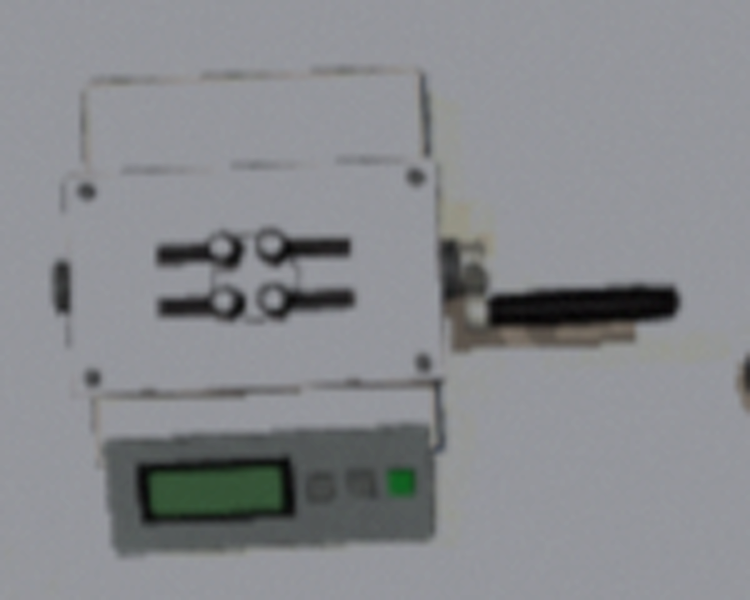

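Measured so far:

| Item | Value |
|---|---|
| Tester yaw | about 1.2° |
| Clamp centre | about (0.5515, 0.159) |
| Handle axis | x about 0.530, z about 0.138 |
| Crank angle | about 0.5 rad, which matches post spacing of about 25 mm |

Next I'll move above the handle.

>>> step_arm(slide=[[0.01, -0.02, 0], [0.02, -0.05, 0], [0.04, -0.085, 0], [0.055, -0.12, 0], [0.07, -0.155, 0], [0.085, -0.19, 0], [0.1, -0.225, 0], [0.115, -0.26, 0], [0.13, -0.295, 0], [0.145, -0.33, 0], [0.16, -0.365, 0], [0.175, -0.4, 0], [0.19, -0.435, 0], [0.205, -0.47, 0], [0.22, -0.505, 0], [0.235, -0.54, 0], [0.25, -0.575, 0], [0.26, -0.605, 0], [0.265, -0.618, 0], [0.265, -0.618, 0]], turn=[[0, 0, -0.02], [0, 0, -0.05], [0, 0, -0.08], [0, 0, -0.11], [0, 0, -0.14], [0, 0, -0.17], [0, 0, -0.2], [0, 0, -0.23], [0, 0, -0.26], [0, 0, -0.29], [0, 0, -0.32], [0, 0, -0.35], [0, 0, -0.38], [0, 0, -0.41], [0, 0, -0.44], [0, 0, -0.47], [0, 0, -0.5], [0, 0, -0.53], [0, 0, -0.54], [0, 0, -0.54]], jaw=0.6)

```text
time: 1.77
tcp_pos: [0.5303, -0.0287, 0.2404]
eef_rot: [3.142, 0.003, 1.584]
force: [-0.2, -0.7, 0.8]
gripper_width: 0.602
finger_force: 0.0
```

Run:
```python
from h import *
print({k:np.round(v,3) for k,v in r.state().items()})
p,W,T,K=wrist()
cv2.imwrite("pics/w1.png",np.clip(p*1.5,0,255).astype(np.uint8)[:,:,::-1]);np.savez("w1.npz",p=p,W=W)
m=(p.max(2)<45)&(W[...,2]>.08)&(W[...,2]<.17)&(W[...,1]<.04)&(W[...,1]>-.08)&(abs(W[...,0]-.53)<.04)
w=W[m];print(m.sum(),w.mean(0),w.min(0),w.max(0))
for y in (-.05,-.03,-.01,.01,.03):
    s=w[abs(w[:,1]-y)<.008];print(y,len(s),np.round(np.percentile(s[:,0],[2,50,98]),4) if len(s) else 0,s[:,2].max() if len(s) else 0)
```

```text
{'time': np.float64(1.767), 'qpos': array([-0.243,  0.449,  0.375,  1.777, -0.193,  0.952,  0.224]), 'joint_vel': array([-0.059, -0.017, -0.082,  0.03 , -0.022,  0.012, -0.009]), 'tau': array([ 2.9200e-01, -3.4804e+01,  3.1430e+00, -1.5017e+01, -7.2000e-02,
        7.0000e-03,  4.3000e-02]), 'tcp_pos': array([ 0.53 , -0.029,  0.24 ]), 'eef_rot': array([3.142e+00, 3.000e-03, 1.584e+00]), 'force': array([-0.241, -0.691,  0.795]), 'ft_torque': array([-0.052,  0.081,  0.021]), 'finger_force': np.float64(0.0), 'gripper_width': np.float64(0.602)}
995 [0.53151963 0.01739787 0.14576279] [ 0.5229418  -0.00977486  0.13932514] [0.53983649 0.0374619  0.1497028 ]
-0.05 0 0 0
-0.03 0 0 0
-0.01 38 [0.5265 0.538  0.5398] 0.14928546329917636
0.01 413 [0.5231 0.5313 0.5394] 0.14970279818693757
0.03 378 [0.5238 0.531  0.5383] 0.14871836317541948
```

View pics/w1.png

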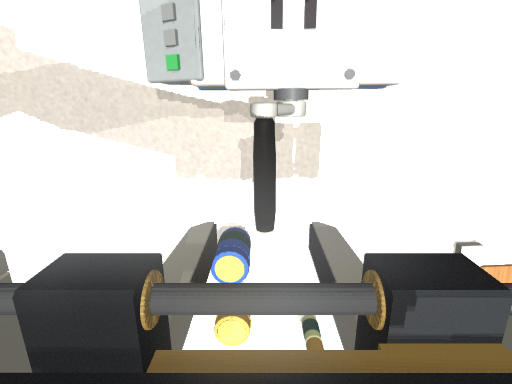

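The wrist picture shows the handle from (265,118) to (265,232), lying between the open fingers, with the hub at (290,93). The handle axis is at x≈0.531, z≈0.139, so the hub is at x≈0.5545 and θ≈0.48. I'll go down and grip it.

>>> step_arm(slide=[[0.001, 0, -0.01], [0.0015, 0, -0.03], [0.0015, 0, -0.055], [0.0015, 0, -0.08], [0.0015, 0, -0.093], [0.0015, 0, -0.098], [0.0015, 0, -0.098]], turn=[[0, 0, 0], [0, 0, 0], [0, 0, 0], [0, 0, 0], [0, 0, 0], [0, 0, 0], [0, 0, 0]])

```text
time: 2.4
tcp_pos: [0.53, -0.0219, 0.141]
eef_rot: [-3.138, -0.002, 1.595]
force: [0.8, -0.4, -0.3]
gripper_width: 0.602
finger_force: 0.0
```

>>> step_arm(slide=[[0, 0, 0], [0, 0, 0], [0, 0, 0], [0, 0, 0], [0, 0, 0], [0, 0, 0]], turn=[[0, 0, 0], [0, 0, 0], [0, 0, 0], [0, 0, 0], [0, 0, 0], [0, 0, 0]], jaw=0)

```text
time: 2.9
tcp_pos: [0.5316, -0.0245, 0.1431]
eef_rot: [3.141, -0.0, 1.591]
force: [-0.3, -0.8, 0.1]
gripper_width: 0.222
finger_force: 0.0
```

```bash
cat > c.py <<'E'
import sys,numpy as np
a,steps=float(sys.argv[1]),[float(v) for v in sys.argv[2].split(",")]
R=.05
f=lambda t:np.array([-R*np.sin(t),-.02*R*np.sin(t),R*np.cos(t)])
t=a;o=[]
for s in steps:
    t+=np.radians(s);o.append([round(float(v),4) for v in f(t)-f(a)])
print(len(o),"end",round(t,3));print(o)
E
python3 c.py 0.48 4,8,12,12,12,12,12,12,10,4
```

```text
10 end 2.19
[[-0.003, -0.0001, -0.0017], [-0.0087, -0.0002, -0.0058], [-0.016, -0.0003, -0.0132], [-0.0217, -0.0004, -0.022], [-0.0253, -0.0005, -0.0318], [-0.0269, -0.0005, -0.0422], [-0.0262, -0.0005, -0.0526], [-0.0234, -0.0005, -0.0627], [-0.0195, -0.0004, -0.0705], [-0.0176, -0.0004, -0.0734]]
```

>>> step_arm(slide=[[0, 0, 0], [0, 0, 0], [0, 0, 0]], turn=[[0, 0, 0], [0, 0, 0], [0, 0, 0]], jaw=0)

```text
time: 3.15
tcp_pos: [0.5318, -0.0245, 0.1429]
eef_rot: [3.141, 0.0, 1.591]
force: [-0.2, 0.4, 0.7]
gripper_width: 0.187
finger_force: 30.0
```

>>> step_arm(slide=[[-0.003, 0, -0.0017], [-0.0087, 0, -0.0058], [-0.016, 0, -0.0132], [-0.0217, 0, -0.022], [-0.0253, -0.0005, -0.0318], [-0.0269, -0.0005, -0.0422], [-0.0262, -0.0005, -0.0526], [-0.0234, -0.0005, -0.0627], [-0.0195, 0, -0.0705], [-0.0176, 0, -0.0734]], turn=[[0, 0, 0], [0, 0, 0], [0, 0, 0], [0, 0, 0], [0, 0, 0], [0, 0, 0], [0, 0, 0], [0, 0, 0], [0, 0, 0], [0, 0, 0]], jaw=0)

```text
time: 3.98
tcp_pos: [0.5171, -0.0248, 0.0691]
eef_rot: [3.136, 0.001, 1.591]
force: [4.8, 0.2, 8.2]
gripper_width: 0.189
finger_force: 30.0
```

```bash
python3 - <<'E'
from h import *
s=r.state();print(s["tcp_pos"],s["force"],s["ft_torque"])
E
python3 c.py 2.19 6,12,15,18,18,18,18,18,18,18,18,18,18,18,18,18,18,18,15,6.4
```

```text
[ 0.51712057 -0.02476781  0.06908655] [4.83754277 0.16878688 8.15962393] [ 0.04651815 -0.89851024  0.01120153]
20 end 7.852
[[0.0033, 0.0001, -0.0041], [0.011, 0.0002, -0.0112], [0.0224, 0.0004, -0.0175], [0.0376, 0.0008, -0.0209], [0.0532, 0.0011, -0.0194], [0.0676, 0.0014, -0.0132], [0.0793, 0.0016, -0.0028], [0.0872, 0.0017, 0.0107], [0.0906, 0.0018, 0.0259], [0.0891, 0.0018, 0.0415], [0.0829, 0.0017, 0.0559], [0.0725, 0.0015, 0.0676], [0.0591, 0.0012, 0.0755], [0.0438, 0.0009, 0.0789], [0.0282, 0.0006, 0.0774], [0.0139, 0.0003, 0.0712], [0.0021, 0.0, 0.0608], [-0.0058, -0.0001, 0.0474], [-0.009, -0.0002, 0.0347], [-0.0093, -0.0002, 0.0291]]
```

>>> step_arm(slide=[[0.0033, 0, -0.0041], [0.011, 0, -0.0112], [0.0224, 0.0005, -0.0175], [0.0376, 0.001, -0.0209], [0.0532, 0.001, -0.0194], [0.0676, 0.0015, -0.0132], [0.0793, 0.0015, -0.0028], [0.0872, 0.0015, 0.0107], [0.0906, 0.002, 0.0259], [0.0891, 0.002, 0.0415], [0.0829, 0.0015, 0.0559], [0.0725, 0.0015, 0.0676], [0.0591, 0.001, 0.0755], [0.0438, 0.001, 0.0789], [0.0282, 0.0005, 0.0774], [0.0139, 0.0005, 0.0712], [0.0021, 0, 0.0608], [-0.0058, 0, 0.0474], [-0.009, 0, 0.0347], [-0.0093, 0, 0.0291]], turn=[[0, 0, 0], [0, 0, 0], [0, 0, 0], [0, 0, 0], [0, 0, 0], [0, 0, 0], [0, 0, 0], [0, 0, 0], [0, 0, 0], [0, 0, 0], [0, 0, 0], [0, 0, 0], [0, 0, 0], [0, 0, 0], [0, 0, 0], [0, 0, 0], [0, 0, 0], [0, 0, 0], [0, 0, 0], [0, 0, 0]], jaw=0)

```text
time: 5.65
tcp_pos: [0.5069, -0.025, 0.0976]
eef_rot: [3.136, 0.001, 1.591]
force: [5.2, -0.1, 3.6]
gripper_width: 0.191
finger_force: 30.0
```

```bash
python3 c.py 7.852 6,12,15,18,18,18,18,18,18,18,18,18,18,18,18,18,18,18,15,6.4; python3 c.py 13.515 6,12,15,18,18,18,18,18,18,14,8,3
```

```text
20 end 13.514
[[0.0003, 0.0, -0.0052], [0.0024, 0.0, -0.0155], [0.008, 0.0002, -0.0272], [0.0185, 0.0004, -0.0389], [0.032, 0.0006, -0.0467], [0.0473, 0.0009, -0.05], [0.0628, 0.0013, -0.0484], [0.0771, 0.0015, -0.0421], [0.0888, 0.0018, -0.0316], [0.0966, 0.0019, -0.0181], [0.0999, 0.002, -0.0028], [0.0983, 0.002, 0.0127], [0.092, 0.0018, 0.027], [0.0815, 0.0016, 0.0387], [0.068, 0.0014, 0.0465], [0.0527, 0.0011, 0.0498], [0.0372, 0.0007, 0.0482], [0.0229, 0.0005, 0.0419], [0.0129, 0.0003, 0.0334], [0.0094, 0.0002, 0.0291]]
12 end 16.412
[[-0.0028, -0.0001, -0.0044], [-0.007, -0.0001, -0.014], [-0.0093, -0.0002, -0.0268], [-0.0076, -0.0002, -0.0424], [-0.0011, -0.0, -0.0566], [0.0094, 0.0002, -0.0682], [0.023, 0.0005, -0.0759], [0.0383, 0.0008, -0.0791], [0.0539, 0.0011, -0.0774], [0.0651, 0.0013, -0.0727], [0.071, 0.0014, -0.0689], [0.073, 0.0015, -0.0672]]
```

>>> step_arm(slide=[[0.0003, 0, -0.0052], [0.0024, 0, -0.0155], [0.008, 0, -0.0272], [0.0185, 0.0005, -0.0389], [0.032, 0.0005, -0.0467], [0.0473, 0.001, -0.05], [0.0628, 0.0015, -0.0484], [0.0771, 0.0015, -0.0421], [0.0888, 0.002, -0.0316], [0.0966, 0.002, -0.0181], [0.0999, 0.002, -0.0028], [0.0983, 0.002, 0.0127], [0.092, 0.002, 0.027], [0.0815, 0.0015, 0.0387], [0.068, 0.0015, 0.0465], [0.0527, 0.001, 0.0498], [0.0372, 0.0005, 0.0482], [0.0229, 0.0005, 0.0419], [0.0129, 0.0005, 0.0334], [0.0094, 0, 0.0291]], turn=[[0, 0, 0], [0, 0, 0], [0, 0, 0], [0, 0, 0], [0, 0, 0], [0, 0, 0], [0, 0, 0], [0, 0, 0], [0, 0, 0], [0, 0, 0], [0, 0, 0], [0, 0, 0], [0, 0, 0], [0, 0, 0], [0, 0, 0], [0, 0, 0], [0, 0, 0], [0, 0, 0], [0, 0, 0], [0, 0, 0]], jaw=0)

```text
time: 7.32
tcp_pos: [0.5146, -0.0248, 0.1266]
eef_rot: [3.138, 0.001, 1.59]
force: [5.7, 0.2, 0.5]
gripper_width: 0.188
finger_force: 30.0
```

>>> step_arm(slide=[[-0.0028, 0, -0.0044], [-0.007, 0, -0.014], [-0.0093, 0, -0.0268], [-0.0076, 0, -0.0424], [-0.0011, 0, -0.0566], [0.0094, 0, -0.0682], [0.023, 0.0005, -0.0759], [0.0383, 0.001, -0.0791], [0.0539, 0.001, -0.0774], [0.0651, 0.0015, -0.0727], [0.071, 0.0015, -0.0689], [0.073, 0.0015, -0.0672], [0.073, 0.0015, -0.0672]], turn=[[0, 0, 0], [0, 0, 0], [0, 0, 0], [0, 0, 0], [0, 0, 0], [0, 0, 0], [0, 0, 0], [0, 0, 0], [0, 0, 0], [0, 0, 0], [0, 0, 0], [0, 0, 0], [0, 0, 0]], jaw=0)

```text
time: 8.4
tcp_pos: [0.5846, -0.0234, 0.0583]
eef_rot: [-3.136, 0.0, 1.591]
force: [-1.8, -2.6, -6.1]
gripper_width: 0.188
finger_force: 30.0
```

Run:
```python
from h import *
s=r.state();print(s["tcp_pos"],s["force"],s["qpos"].round(2))
p,W=fixed("top")
cv2.imwrite("pics/t2.png",np.clip(cv2.resize(p[150:235,160:310],None,fx=5,fy=5,interpolation=2)*1.5,0,255).astype(np.uint8)[:,:,::-1])
```

```text
[ 0.58456193 -0.02337993  0.05830044] [-1.7780182  -2.57202255 -6.14308157] [-0.16  0.76  0.27  1.79 -0.32  0.64  0.31]
```

View pics/t2.png

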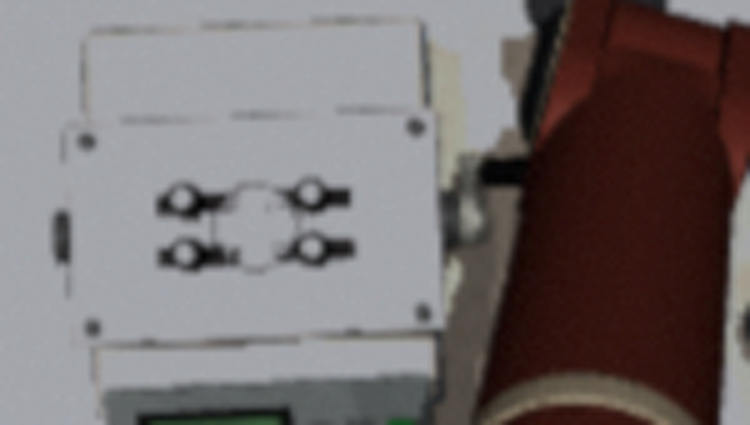

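The posts are now at px 184 and 312 in the crop, about 65 mm apart, so they are wide open at roughly 32.6 mm each. I'll release the handle and go above the jar.

>>> step_arm(slide=[[0, 0, 0], [0, 0, 0], [0, 0, 0], [0, 0, 0], [0, 0, 0]], turn=[[0, 0, 0], [0, 0, 0], [0, 0, 0], [0, 0, 0], [0, 0, 0]], jaw=0.55)

```text
time: 8.87
tcp_pos: [0.5878, -0.0226, 0.061]
eef_rot: [3.139, -0.0, 1.591]
force: [-0.4, -0.3, -0.0]
gripper_width: 0.496
finger_force: 0.0
```

>>> step_arm(slide=[[0, 0, 0.015], [0, 0, 0.04], [0, 0, 0.075], [0, 0, 0.11], [0, 0, 0.145], [0, -0.01, 0.175], [-0.01, -0.03, 0.185], [-0.03, -0.06, 0.185], [-0.045, -0.09, 0.185], [-0.06, -0.12, 0.185], [-0.075, -0.15, 0.185], [-0.085, -0.18, 0.185], [-0.093, -0.197, 0.185], [-0.093, -0.202, 0.185], [-0.093, -0.202, 0.185], [-0.093, -0.202, 0.185]], turn=[[0, 0, 0], [0, 0, 0], [0, 0, 0], [0, 0, 0], [0, 0, 0], [0, 0, 0], [0, 0, 0], [0, 0, 0], [0, 0, 0], [0, 0, 0], [0, 0, 0], [0, 0, 0], [0, 0, 0], [0, 0, 0], [0, 0, 0], [0, 0, 0]], jaw=0.85)

```text
time: 10.2
tcp_pos: [0.4949, -0.2234, 0.2453]
eef_rot: [3.141, -0.001, 1.592]
force: [0.2, 0.5, -0.8]
gripper_width: 0.852
finger_force: 0.0
```

Run:
```python
from h import *
c=calibration("top");K,T=c["intrinsics"],c["cam_to_world"]
def ray(u,v,z):
    d=T[:3,:3]@np.linalg.inv(K)@[u,v,1];return T[:3,3]+d*(z-T[2,3])/d[2]
print("centre",ray(211,195.45,.106),"ring",ray(211.1,195.3,.106))
print(r.state()["tcp_pos"],r.state()["eef_rot"])
p,W,T2,K2=wrist()
cv2.imwrite("pics/w3.png",np.clip(p*1.3,0,255).astype(np.uint8)[:,:,::-1]);np.savez("w3.npz",p=p,W=W)
h=cv2.cvtColor(p,cv2.COLOR_RGB2HSV)
m=(W[...,2]>.066)&(W[...,2]<.084)&(h[...,1]>90)&(h[...,0]>12)&(h[...,0]<38)
n,l,st,ce=cv2.connectedComponentsWithStats(m.astype(np.uint8))
for i in range(1,n):
    if st[i,4]>80: w=W[l==i];print(ce[i].round(),st[i,4],w.mean(0).round(4),((w.min(0)+w.max(0))/2).round(4),np.ptp(w,0).round(3))
```

```text
centre [0.55127441 0.15850762 0.106     ] ring [0.55166877 0.15823239 0.106     ]
[ 0.49487263 -0.22341859  0.24525658] [ 3.14067216e+00 -1.42466710e-03  1.59248824e+00]
[261. 179.] 1330 [ 0.4941 -0.2248  0.0758] [ 0.4942 -0.2261  0.0723] [0.045 0.045 0.012]
[353. 213.] 133 [ 0.5979 -0.2617  0.0753] [ 0.6005 -0.2645  0.075 ] [0.017 0.014 0.018]
```

View pics/w3.png

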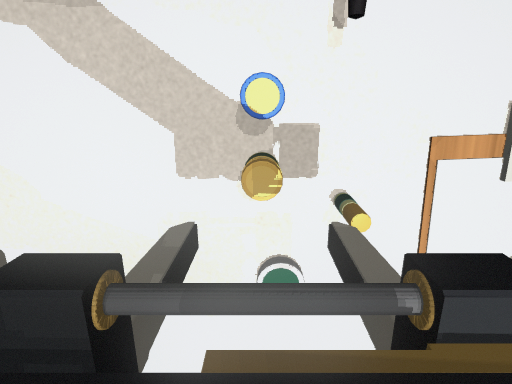

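The gold cap is centred at (261,179) with the blue jar at (263,96). The jar axis is at about (0.494,-0.226), so I'll descend and grip it.

>>> step_arm(slide=[[0, 0, -0.015], [-0.001, -0.002, -0.04], [-0.001, -0.002, -0.07], [-0.001, -0.002, -0.1], [-0.001, -0.002, -0.13], [-0.001, -0.002, -0.155], [-0.001, -0.002, -0.18], [-0.001, -0.002, -0.197], [-0.001, -0.002, -0.206], [-0.001, -0.002, -0.206]], turn=[[0, 0, 0], [0, 0, 0], [0, 0, 0], [0, 0, 0], [0, 0, 0], [0, 0, 0], [0, 0, 0], [0, 0, 0], [0, 0, 0], [0, 0, 0]])

```text
time: 11.08
tcp_pos: [0.4927, -0.2246, 0.0373]
eef_rot: [-3.138, -0.003, 1.594]
force: [0.3, 0.0, -0.4]
gripper_width: 0.85
finger_force: 0.0
```

>>> step_arm(slide=[[0, 0, 0], [0, 0, 0], [0, 0, 0], [0, 0, 0], [0, 0, 0], [0, 0, 0], [0, 0, 0], [0, 0, 0], [0, 0, 0], [0, 0, 0]], turn=[[0, 0, 0], [0, 0, 0], [0, 0, 0], [0, 0, 0], [0, 0, 0], [0, 0, 0], [0, 0, 0], [0, 0, 0], [0, 0, 0], [0, 0, 0]], jaw=0)

```text
time: 11.92
tcp_pos: [0.4934, -0.2272, 0.0398]
eef_rot: [3.14, 0.0, 1.591]
force: [-0.3, 1.0, 6.5]
gripper_width: 0.487
finger_force: 30.0
```

>>> step_arm(slide=[[0, 0, 0.01], [0, 0, 0.03], [0, 0, 0.055], [0, 0, 0.085], [0, 0, 0.115], [0, 0.005, 0.14], [0.002, 0.015, 0.16], [0.005, 0.035, 0.17], [0.008, 0.06, 0.17], [0.013, 0.09, 0.17], [0.018, 0.12, 0.17], [0.023, 0.15, 0.17], [0.027, 0.18, 0.17], [0.032, 0.21, 0.17], [0.036, 0.24, 0.17], [0.041, 0.27, 0.17], [0.045, 0.3, 0.17], [0.05, 0.33, 0.17], [0.054, 0.355, 0.17], [0.056, 0.37, 0.17]], turn=[[0, 0, 0], [0, 0, 0], [0, 0, 0], [0, 0, 0], [0, 0, 0], [0, 0, 0], [0, 0, 0], [0, 0, 0], [0, 0, 0], [0, 0, 0], [0, 0, 0], [0, 0, 0], [0, 0, 0], [0, 0, 0], [0, 0, 0], [0, 0, 0], [0, 0, 0], [0, 0, 0], [0, 0, 0], [0, 0, 0]], jaw=0)

```text
time: 13.58
tcp_pos: [0.5481, 0.1472, 0.2087]
eef_rot: [-3.14, -0.002, 1.595]
force: [-0.8, 0.2, -1.8]
gripper_width: 0.489
finger_force: 30.0
```

>>> step_arm(slide=[[0.001, 0.009, 0], [0.0015, 0.013, 0], [0.0015, 0.013, 0], [0.0015, 0.013, 0], [0.0015, 0.013, 0]], turn=[[0, 0, 0], [0, 0, 0], [0, 0, 0], [0, 0, 0], [0, 0, 0]], jaw=0)

```text
time: 14.0
tcp_pos: [0.5504, 0.1537, 0.2094]
eef_rot: [-3.141, 0.001, 1.588]
force: [-0.1, -0.7, -2.1]
gripper_width: 0.49
finger_force: 30.0
```

Run:
```python
from h import *
s=r.state();print(s["tcp_pos"],s["eef_rot"],s["force"])
p,W,T,K=wrist()
cv2.imwrite("pics/w4.png",np.clip(p*1.3,0,255).astype(np.uint8)[:,:,::-1]);np.savez("w4.npz",p=p,W=W,T=T,K=K)
h=cv2.cvtColor(p,cv2.COLOR_RGB2HSV)
m=(W[...,2]>.215)&(W[...,2]<.27)&(h[...,1]>90)&(h[...,0]>12)&(h[...,0]<38)&(abs(W[...,1]-.157)<.04)
w=W[m];print("cap",m.sum(),w.min(0),w.max(0),(w.min(0)+w.max(0))/2)
```

```text
[0.55044039 0.15367003 0.20939872] [-3.14143224e+00  1.26180480e-03  1.58752382e+00] [-0.13424357 -0.69940353 -2.05317016]
cap 6081 [0.52784538 0.13127866 0.21502667] [0.57352036 0.17789978 0.24765194] [0.55068287 0.15458922 0.23133931]
```

View pics/w4.png

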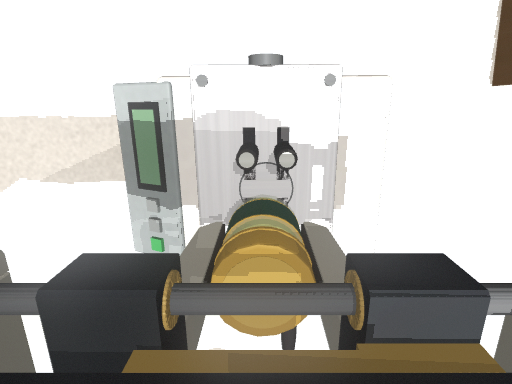

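The held jar is upright with its cap at (262,290). The engraved ring is at about (266,187) and the +y posts are at (247,160) and (287,160). I'll cast these pixels to refine the clamp centre.

Run:
```python
import numpy as np
z=np.load("w4.npz");T,K=z["T"],z["K"]
def ray(u,v,h):
    d=T[:3,:3]@np.linalg.inv(K)@[u,v,1];return (T[:3,3]+d*(h-T[2,3])/d[2]).round(4)
for n,u,v,h in [("ringL",239.5,187,.106),("ringR",293,187,.106),("ringtop",266,162.5,.106),("post1",247,160,.147),("post2",287,160,.147),("scr1",202,80,.106),("scr2",330,80,.106),("knob",266,60,.0945)]: print(n,ray(u,v,h))
```

```text
ringL [0.5307 0.1614 0.106 ]
ringR [0.5769 0.1622 0.106 ]
ringtop [0.5531 0.1833 0.106 ]
post1 [0.5391 0.1927 0.147 ]
post2 [0.5673 0.1932 0.147 ]
scr1 [0.5016 0.248  0.106 ]
scr2 [0.602  0.2497 0.106 ]
knob [0.5516 0.2649 0.0945]
```

>>> step_arm(slide=[[0.001, 0.002, -0.003], [0.0025, 0.0045, -0.008], [0.0025, 0.0045, -0.015], [0.0025, 0.0045, -0.025], [0.0025, 0.0045, -0.035], [0.0025, 0.0045, -0.045], [0.0025, 0.0045, -0.053], [0.0025, 0.0045, -0.059], [0.0025, 0.0045, -0.062], [0.0025, 0.0045, -0.062], [0.0025, 0.0045, -0.062]], turn=[[0, 0, 0], [0, 0, 0], [0, 0, 0], [0, 0, 0], [0, 0, 0], [0, 0, 0], [0, 0, 0], [0, 0, 0], [0, 0, 0], [0, 0, 0], [0, 0, 0]], jaw=0)

```text
time: 14.97
tcp_pos: [0.5532, 0.1605, 0.1473]
eef_rot: [3.141, -0.0, 1.591]
force: [0.2, -0.5, -2.0]
gripper_width: 0.485
finger_force: 30.0
```

>>> step_arm(slide=[[0, 0, -0.001], [0, 0, -0.002], [0, 0, -0.002]], turn=[[0, 0, 0], [0, 0, 0], [0, 0, 0]], jaw=0)

```text
time: 15.22
tcp_pos: [0.5533, 0.1606, 0.1459]
eef_rot: [3.14, -0.0, 1.591]
force: [-0.4, -0.6, 0.4]
gripper_width: 0.488
finger_force: 30.0
```

The z force went from -2.0 to +0.4 N, so the jar is on the table. I'll let go and rise.

>>> step_arm(slide=[[0, 0, 0], [0, 0, 0], [0, 0, 0], [0, 0, 0], [0, 0, 0], [0, 0, 0], [0, 0, 0]], turn=[[0, 0, 0], [0, 0, 0], [0, 0, 0], [0, 0, 0], [0, 0, 0], [0, 0, 0], [0, 0, 0]], jaw=0.8)

```text
time: 15.8
tcp_pos: [0.5529, 0.1605, 0.1452]
eef_rot: [-3.142, -0.0, 1.591]
force: [0.6, 1.1, -0.2]
gripper_width: 0.799
finger_force: 0.0
```

>>> step_arm(slide=[[0, 0, 0.008], [0, 0, 0.025], [0, 0, 0.05], [0, 0, 0.075], [0, 0, 0.1], [0, 0, 0.12], [0, -0.01, 0.13], [0, -0.03, 0.13], [0, -0.04, 0.13], [0, -0.04, 0.13], [0, -0.04, 0.13]], turn=[[0, 0, 0], [0, 0, 0], [0, 0, 0], [0, 0, 0], [0, 0, 0], [0, 0, 0], [0, 0, 0], [0, 0, 0], [0, 0, 0], [0, 0, 0], [0, 0, 0]])

```text
time: 16.72
tcp_pos: [0.5524, 0.1197, 0.2747]
eef_rot: [-3.14, -0.0, 1.589]
force: [0.5, 1.1, -0.5]
gripper_width: 0.804
finger_force: 0.0
```

Run:
```python
from h import *
s=r.state();print(s["tcp_pos"],s["eef_rot"],s["force"])
p,W,T,K=wrist()
cv2.imwrite("pics/w5.png",np.clip(p*1.3,0,255).astype(np.uint8)[:,:,::-1]);np.savez("w5.npz",p=p,W=W,T=T,K=K)
h=cv2.cvtColor(p,cv2.COLOR_RGB2HSV)
m=(W[...,2]>.168)&(W[...,2]<.2)&(h[...,1]>90)&(h[...,0]>12)&(h[...,0]<38)&(abs(W[...,1]-.157)<.04)
w=W[m];print("cap",m.sum(),w.min(0),w.max(0),(w.min(0)+w.max(0))/2)
```

```text
[0.55244802 0.11970249 0.27468668] [-3.14001021e+00 -9.43615142e-05  1.58862622e+00] [ 0.53162366  1.12621747 -0.45803021]
cap 2479 [0.53138578 0.13916119 0.16809507] [0.57660934 0.18438495 0.18521185] [0.55399756 0.16177307 0.17665346]
```

View pics/w5.png

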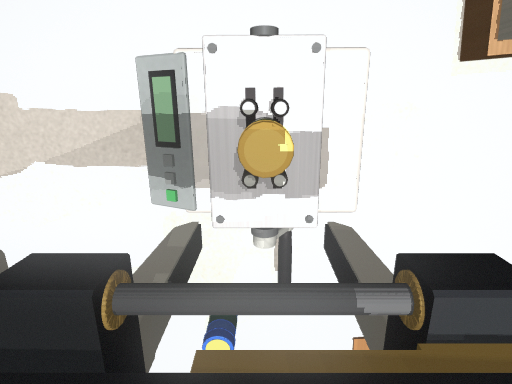

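The jar stands upright with its cap at (266,149), centred between the posts at (249,107), (280,107), (250,181) and (280,181). Now back to the handle, which should be at x≈0.585, z≈0.055.

>>> step_arm(slide=[[0.003, -0.01, 0], [0.01, -0.035, 0], [0.017, -0.065, 0], [0.023, -0.1, 0], [0.03, -0.13, 0], [0.0325, -0.144, -0.01], [0.0325, -0.144, -0.03], [0.0325, -0.144, -0.06], [0.0325, -0.144, -0.09], [0.0325, -0.144, -0.12], [0.0325, -0.144, -0.15], [0.0325, -0.144, -0.18], [0.0325, -0.144, -0.203], [0.0325, -0.144, -0.213], [0.0325, -0.144, -0.216], [0.0325, -0.144, -0.216]], turn=[[0, 0, 0], [0, 0, 0], [0, 0, 0], [0, 0, 0], [0, 0, 0], [0, 0, 0], [0, 0, 0], [0, 0, 0], [0, 0, 0], [0, 0, 0], [0, 0, 0], [0, 0, 0], [0, 0, 0], [0, 0, 0], [0, 0, 0], [0, 0, 0]], jaw=0.55)

```text
time: 18.1
tcp_pos: [0.5855, -0.0235, 0.0588]
eef_rot: [-3.141, 0.0, 1.591]
force: [0.1, -0.7, -0.4]
gripper_width: 0.547
finger_force: 0.0
```

>>> step_arm(slide=[[0, 0, 0], [0, 0, 0], [0, 0, 0], [0, 0, 0], [0, 0, 0], [0, 0, 0], [0, 0, 0], [0, 0, 0]], turn=[[0, 0, 0], [0, 0, 0], [0, 0, 0], [0, 0, 0], [0, 0, 0], [0, 0, 0], [0, 0, 0], [0, 0, 0]], jaw=0)

```text
time: 18.77
tcp_pos: [0.5848, -0.0234, 0.0595]
eef_rot: [-3.14, -0.0, 1.591]
force: [-2.2, 0.7, 4.2]
gripper_width: 0.188
finger_force: 30.0
```

```bash
python3 c.py 16.37 -4,-8,-12,-15,-15,-15,-15,-15,-15,-15,-15,-15,-15,-15,-15,-15,-12,-8,-4,-0; python3 c.py 12.216 -4,-8,-12,-15,-15,-15,-15,-15,-15,-15,-12,-8,-4,0
```

```text
20 end 12.129
[[-0.0028, -0.0001, -0.002], [-0.0089, -0.0002, -0.0055], [-0.0187, -0.0004, -0.0091], [-0.0317, -0.0006, -0.0106], [-0.0446, -0.0009, -0.0086], [-0.0565, -0.0011, -0.0034], [-0.0667, -0.0013, 0.0047], [-0.0745, -0.0015, 0.0152], [-0.0793, -0.0016, 0.0274], [-0.0807, -0.0016, 0.0404], [-0.0788, -0.0016, 0.0533], [-0.0736, -0.0015, 0.0652], [-0.0654, -0.0013, 0.0754], [-0.0549, -0.0011, 0.0832], [-0.0428, -0.0009, 0.088], [-0.0298, -0.0006, 0.0894], [-0.0194, -0.0004, 0.0881], [-0.0128, -0.0003, 0.0861], [-0.0096, -0.0002, 0.0847], [-0.0096, -0.0002, 0.0847]]
14 end 9.546
[[0.0032, 0.0001, -0.0013], [0.0094, 0.0002, -0.0046], [0.0176, 0.0004, -0.011], [0.0257, 0.0005, -0.0213], [0.0309, 0.0006, -0.0332], [0.0328, 0.0007, -0.0462], [0.0313, 0.0006, -0.0591], [0.0265, 0.0005, -0.0713], [0.0188, 0.0004, -0.0817], [0.0085, 0.0002, -0.0899], [-0.0009, -0.0, -0.0943], [-0.0077, -0.0002, -0.0961], [-0.0111, -0.0002, -0.0966], [-0.0111, -0.0002, -0.0966]]
```

>>> step_arm(slide=[[-0.0028, 0, -0.002], [-0.0089, 0, -0.0055], [-0.0187, -0.0005, -0.0091], [-0.0317, -0.0005, -0.0106], [-0.0446, -0.001, -0.0086], [-0.0565, -0.001, -0.0034], [-0.0667, -0.0015, 0.0047], [-0.0745, -0.0015, 0.0152], [-0.0793, -0.0015, 0.0274], [-0.0807, -0.0015, 0.0404], [-0.0788, -0.0015, 0.0533], [-0.0736, -0.0015, 0.0652], [-0.0654, -0.0015, 0.0754], [-0.0549, -0.001, 0.0832], [-0.0428, -0.001, 0.088], [-0.0298, -0.0005, 0.0894], [-0.0194, -0.0005, 0.0881], [-0.0128, 0, 0.0861], [-0.0096, 0, 0.0847], [-0.0096, 0, 0.0847]], turn=[[0, 0, 0], [0, 0, 0], [0, 0, 0], [0, 0, 0], [0, 0, 0], [0, 0, 0], [0, 0, 0], [0, 0, 0], [0, 0, 0], [0, 0, 0], [0, 0, 0], [0, 0, 0], [0, 0, 0], [0, 0, 0], [0, 0, 0], [0, 0, 0], [0, 0, 0], [0, 0, 0], [0, 0, 0], [0, 0, 0]], jaw=0)

```text
time: 20.43
tcp_pos: [0.5795, -0.0236, 0.1458]
eef_rot: [3.133, 0.001, 1.591]
force: [1.4, -0.0, 6.8]
gripper_width: 0.19
finger_force: 30.0
```

```bash
python3 c.py 12.129 -4,-8,-12,-12,-12,-12,-12,-12,-12,-12,-12,-12,-12,-8,-4,-2,0
python3 - <<'E'
from h import *
s=r.state();print(s["tcp_pos"],s["force"])
p,W=fixed("top")
h=cv2.cvtColor(p,cv2.COLOR_RGB2HSV)
m=(W[...,2]>.168)&(W[...,2]<.2)&(h[...,1]>90)&(h[...,0]>12)&(h[...,0]<38)&(abs(W[...,1]-.157)<.04)
w=W[m];print("cap",m.sum(),w.min(0),w.max(0),w.mean(0))
E
```

```text
17 end 9.371
[[0.0031, 0.0001, -0.0016], [0.009, 0.0002, -0.0054], [0.0166, 0.0003, -0.0125], [0.0226, 0.0005, -0.0211], [0.0267, 0.0005, -0.0307], [0.0286, 0.0006, -0.041], [0.0284, 0.0006, -0.0514], [0.0261, 0.0005, -0.0616], [0.0217, 0.0004, -0.0711], [0.0154, 0.0003, -0.0794], [0.0075, 0.0001, -0.0863], [-0.0017, -0.0, -0.0913], [-0.0117, -0.0002, -0.0944], [-0.0186, -0.0004, -0.0952], [-0.0221, -0.0004, -0.0953], [-0.0238, -0.0005, -0.0952], [-0.0238, -0.0005, -0.0952]]
[ 0.57946981 -0.02364265  0.14576966] [ 1.4475018  -0.01705811  6.77677349]
cap 266 [0.53094736 0.13743574 0.1681992 ] [0.57403244 0.18164725 0.18562425] [0.55195792 0.15958813 0.18114965]
```

>>> step_arm(slide=[[0.0031, 0, -0.0016], [0.009, 0, -0.0054], [0.0166, 0.0005, -0.0125], [0.0226, 0.0005, -0.0211], [0.0267, 0.0005, -0.0307], [0.0286, 0.0005, -0.041], [0.0284, 0.0005, -0.0514], [0.0261, 0.0005, -0.0616], [0.0217, 0.0005, -0.0711], [0.0154, 0.0005, -0.0794], [0.0075, 0, -0.0863], [-0.0017, 0, -0.0913], [-0.0083, 0, -0.0936], [-0.0134, 0, -0.0947], [-0.0151, 0, -0.0949], [-0.0151, 0, -0.0949], [-0.0151, 0, -0.0949], [-0.0151, 0, -0.0949]], turn=[[0, 0, 0], [0, 0, 0], [0, 0, 0], [0, 0, 0], [0, 0, 0], [0, 0, 0], [0, 0, 0], [0, 0, 0], [0, 0, 0], [0, 0, 0], [0, 0, 0], [0, 0, 0], [0, 0, 0], [0, 0, 0], [0, 0, 0], [0, 0, 0], [0, 0, 0], [0, 0, 0]], jaw=0)

```text
time: 21.98
tcp_pos: [0.5629, -0.0238, 0.0511]
eef_rot: [3.135, 0.0, 1.59]
force: [1.6, 0.8, 16.5]
gripper_width: 0.189
finger_force: 30.0
```

The crank is at about 9.6 rad, 1.6–1.8 rad past touch. I'll release, retreat and check.

>>> step_arm(slide=[[0, 0, 0], [0, 0, 0], [0, 0, 0], [0, 0, 0], [0, 0, 0], [0, 0, 0]], turn=[[0, 0, 0], [0, 0, 0], [0, 0, 0], [0, 0, 0], [0, 0, 0], [0, 0, 0]], jaw=0.55)

```text
time: 22.48
tcp_pos: [0.5597, -0.0234, 0.0483]
eef_rot: [-3.139, -0.0, 1.591]
force: [0.0, 0.2, 0.1]
gripper_width: 0.536
finger_force: 0.0
```

>>> step_arm(slide=[[0, 0, 0.01], [0, 0, 0.035], [0, 0, 0.065], [0, 0, 0.1], [0, 0, 0.135], [0, 0, 0.17], [0, 0.01, 0.2], [-0.005, 0.04, 0.22], [-0.01, 0.075, 0.225], [-0.01, 0.11, 0.225], [-0.01, 0.13, 0.225], [-0.01, 0.14, 0.225], [-0.01, 0.14, 0.225], [-0.01, 0.14, 0.225]], turn=[[0, 0, 0], [0, 0, 0], [0, 0, 0], [0, 0, 0], [0, 0, 0], [0, 0, 0], [0, 0, 0], [0, 0, 0], [0, 0, 0], [0, 0, 0], [0, 0, 0], [0, 0, 0], [0, 0, 0], [0, 0, 0]], jaw=0.55)

```text
time: 23.65
tcp_pos: [0.5505, 0.1152, 0.2742]
eef_rot: [-3.141, 0.002, 1.59]
force: [0.2, -0.4, -0.7]
gripper_width: 0.548
finger_force: 0.0
```

Run:
```python
from h import *
s=r.state();print(s["tcp_pos"],s["force"])
p,W,T,K=wrist()
cv2.imwrite("pics/w6.png",np.clip(p*1.3,0,255).astype(np.uint8)[:,:,::-1])
h=cv2.cvtColor(p,cv2.COLOR_RGB2HSV)
m=(W[...,2]>.168)&(W[...,2]<.2)&(h[...,1]>90)&(h[...,0]>12)&(h[...,0]<38)&(abs(W[...,1]-.157)<.04)
w=W[m];print("cap",m.sum(),(w.min(0)+w.max(0))/2,w.max(0)[2])
m=(p.max(2)<60)&(W[...,1]<.03)&(W[...,1]>-.07)&(abs(W[...,0]-.56)<.04)&(W[...,2]>.02)&(W[...,2]<.1)
w=W[m];print("handle",m.sum(),(w.min(0)+w.max(0))/2,np.percentile(w[:,2],95))
```

```text
[0.55054176 0.11517512 0.27416285] [ 0.24713485 -0.39979069 -0.71643118]
cap 2500 [0.55422835 0.16121685 0.17620088] 0.18436541863829006
handle 10 [ 0.5644562  -0.04300128  0.05030216] 0.051970041111892115
```

View pics/w6.png

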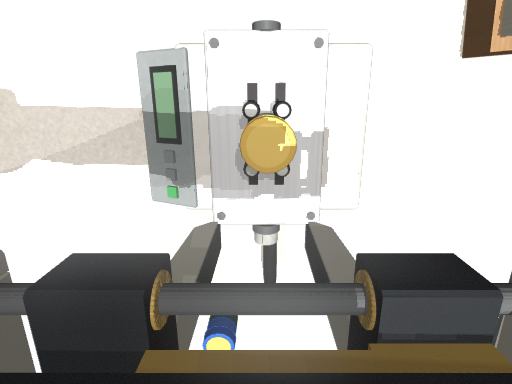

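The jar stands upright at (268,144), held between the posts at (251,110), (282,110), (251,169) and (282,169). The handle is near the bottom at (269,255), as expected. I'll hand the job in.

```bash
python3 -c "
from workcell import order
print(order.sign_off())"
```

```text
the job is handed in; nothing more can be done
None
```

The jar is clamped upright in the middle of the table, with the crank about 1.6–1.8 rad past touch by my estimate (snug is 1–2.5). The arm is clear, and I handed the job in at about 24 s; no verdict came back.

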